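# Free a stuck specimen case with its release pin

## Task

The lid of the grey specimen case is held shut by its spring latch. Take the orange-handled release pin from its stand, push it through the small brass-lined hole in the case's sloping panel until the latch lets go and the lid pops up, then put the pin back upright and fully down in its stand and swing the lid right over so that it rests wide open. Leave the jar and the two bottles standing where they are.

Things in the scene. Friction and masses are not known exactly. Their poses are not given: they have to be found in the camera images.
- case: Grey case fixed to the bench, 215 (x) x 150 (y) x 90 high. x points from its low front (on the robot's right) to the hinge side (left); z up. Origin at bench height, 105 behind the front, 110 ahead of the back. The aluminium front panel slopes up at 35 degrees from horizontal, from 12 high at x = -105 to 80 high at x = -8; behind it the specimen compartment under a blue lid.
- hole (a point): Centre of the mouth of the brass-lined hole in the sloping panel, at case (-50, 0, 55); axes as the case. 14 wide; lining 21 deep, standing 6 proud of the panel, 21 across outside. The pin must enter along its axis: square to the panel, 35 degrees from vertical, down and to the back, direction (0.574, 0, -0.819) in the case's frame.
- paddle (a point): Middle of the face of the latch's red paddle at the bottom of the hole, on the hole's axis, 26 below the mouth at rest. Pushed 6 to 7 farther along the axis (about 33 below the mouth) it frees the lid; its stop is about 37 below the mouth. Moves with the latch.
- latch (a joint): Turn of the spring latch behind the panel, rad: 0 at rest (hooked), 0.30 to 0.35 lets the lid go (just before that the lid rises by up to 0.1 with the hook, still held), 0.55 is its stop. It springs back by itself. About 8 N on the paddle releases it, 11 N reaches the stop. 0.1 rad is 2 mm of paddle travel.
- lid (a joint): Angle of the blue lid about its hinge along the back of the case, rad: 0 shut; when freed, a damped plunger lifts it to about 0.4, where it rests; it then swings freely (0.12 kg, no spring), falls back on the plunger if left below about 1.57 and rests wide open by its own weight against a stop at 1.85.
- lid_hinge (a point): Middle of the lid's hinge line (along the case's y), at case x = 105, z = 85, which is level with the lid's underside when shut. This entry's axes are those of the case.
- lid_tab (a point): Middle of the front edge of the lid's finger tab: 45 wide, 24 long, 5 thick, standing out to the front over the sloping panel; 131 from the hinge line and at mid-thickness. Turns with the lid. The lid itself is 150 wide, 113 long and 5 thick.
- release_pin: Loose release pin, 60 g: a steel dowel 8 across and 60 long below a round orange handle 22 across and 60 long, 120 long in all. Origin at the centre of the dowel's tip; z runs from the tip up to the handle. At first it hangs upright in the stand, the handle's foot on the stand's top.
- stand: Grey block 56 x 56 x 64 high, with two screwed feet along its x (90 over them, 7 high), fixed to the bench. Origin under its centre. A blind upright hole 12 wide, 61 deep with a 2 chamfer takes the dowel; when the pin is home its tip is 4 above the bench.
- stand_mouth (a point): Centre of the hole's mouth on top of the stand, 64 above the bench.
- swab_jar: Bystander: clear jar of cotton swabs, 68 across, 82 high. Origin under its centre. Leave it alone.
- oil: Bystander: small yellow-brown bottle with black cap, 34 across, 83 high. Origin under its centre. Leave it alone.
- cleaner: Bystander: brown bottle with black cap, 54 across, 132 high. Origin under its centre. Leave it alone.
Things that resemble listed ones, but are neither listed nor needed, are in the scene too. What is shaped like the stand but green is not meant.

How it is judged:
On the way:
1. the pin's tip is inside the hole and presses the latch back while the lid is still down (value of joint latch above 0.25 rad and distance between release_pin and hole below 0.042 m and z of release_pin in the frame of case below 0.037 m and value of joint lid below 0.3 rad).
At the end, for the whole second after the job is handed in: The lid rests wide open, past 1.6 rad; the latch has sprung back; the release pin stands still in its stand, within 0.12 rad of upright, its tip no more than 7 mm off the hole's centre and less than 10 mm above the bench (handle's foot on the stand) (value of joint lid above 1.6 rad and value of joint latch below 0.1 rad and horizontal distance between release_pin and stand_mouth below 0.007 m and z of release_pin in the frame of stand below 0.01 m and angle between release_pin's own z axis and vertical below 0.12 rad and linear speed of release_pin below 0.02 m/s and velocity of joint lid below 0.1 rad/s); the robot touches nothing.
It fails at once if the swab jar or a bottle is shifted by more than 30 mm or tipped over (distance of any of swab_jar, oil, cleaner from where it was at the start of the episode above 0.03 m or angle between any of swab_jar, oil, cleaner's own z axis and vertical above 0.4 rad).
It also fails if it takes over 59 s, if anything falls off the work surface, if the arm or the gripper's body presses on something with over 40 N, if the wrist force passes 120 N, or if a joint passes its speed limit or range.

## Robot

A 6-joint arm with a two-finger parallel gripper is mounted at the origin on a cart in front of the work surface, level with it; the furniture and walls round the work are solid. World frame = base frame: x ahead of the robot, y to its left, z up, the work surface at z = 0. Lengths are in m, angles in rad, forces in N, time in s.
With the tool pointing down it reaches from about 0.35 to 0.775 m from the base axis. Payload 7.3 kg.
Tool frame: the origin (TCP) lies at the very end of the fingers, on their centre line; the grasp point (between the pads) lies 19 mm behind it; z points along the fingers, x is the direction in which the jaws open and shut, and the axes are right-handed (so a half turn about z gives the same grasp; the last joint's range is limited). The gripper opens to 92 mm and grips with 3 to 60 N. Pads are 19 mm wide; open, the fingers measure 130 mm over their backs; the gripper's body (75 mm by 190 mm) begins 47 mm behind the grasp point.
Start: joints at [-1.371, 0.342, 1.524, -0, 1.275, -0.146], TCP at [0.178, -0.494, 0.199] pointing down, gripper open.
Joint ranges: [-2.53, 2.53], [-0.77, 2.02], [0.04, 2.7], [-1, 4.14], [0.28, 2.66], [-3.11, 3.11]. Speed limits (rad/s): [2.57, 2.57, 3.14, 3.14, 3.14, 3.14].

## Interface

Orientations are given as [roll, pitch, yaw] about the fixed x, y, z axes, in that order (R = Rz(yaw) Ry(pitch) Rx(roll)).
In Python, from cell import robot, read_camera, nets gives the robot as it stands. The module is installed in compiled form; this text tells all that it offers.
- The arm moves only by the tool carry_out, never from a script. Its arguments are lists of equal length, an entry for each row: "translation": the shift along the tool's x, y, z in m, a list of three; "turn": the turn, a rotation vector about the tool's x, y, z in rad, a list of three; "gripper": the gripper's target within -1 to 1 (shut at 1, half-way at 0, fully open at -1). A call has 1 to 10 rows; each row shifts and turns the commanded pose from where the row before left it, along the tool's axes as they then stand; what a row does not reach is not made up. A row lasts 1/10 s, in which the tool goes at most 50 mm and 8.59 degrees, less where a joint would pass 70% of its speed; a pose out of reach is approached as far as the arm can. A call with a gripper value outside its range is refused whole. The fingers move at their own pace and stop on an object; "squeeze" is the grip in N (left out, the last holds). Time passes only in rows, so rows that do not move let the fingers close. It gives the time, the measured TCP pose, the force and the opening at its end, in the units of the state.
- robot.observe(): the state, without advancing time (a new reading comes with each control period).
- read_camera(name): name is "side" or "top"; returns a dict with "img" (420x560x3 uint8, red, green, blue), "fx", "fy", "cx", "cy" (pixels), "world_from_camera" (4x4, takes a point from camera to world coordinates). Camera axes: x right, y down, z forward; pixel columns grow to the right and rows downward; lengths in m; the calibration is good to about 2 mm. A picture is of the moment at which its call begins. There is no depth.
- robot.hand_in(): hands the job in, once; it reports no verdict.
Trained networks look in a picture, given as the dict that the camera call returned (one of the last four; its "shot" number tells which), for a name from the list of things; names that differ only in an ending like _2 or _b are one class to them, and where a whole thing is asked for, a point or a joint stands for the part that bears it (a point fixed in the world has none). Each returns a list of dicts, best first, with "score" (0 to 1); they miss things now and then, are a little off and sometimes report something else, mostly with a low value. They report only what shows in the picture. A call takes as long as a camera call. They do not tell look-alikes from the thing itself.
- nets.regions_of(picture, name): "region" (420x560 bool, what is visible of it) and "pixel" ([column, row] in pixels, amid what is visible of it).
- nets.tip_of(picture, name): "pixel" ([column, row] in pixels: a listed point, or the origin of a listed thing).
The state is a dict: "time": time; "qpos": joint angles; "qvel": joint speeds; "joint_efforts": joint torques, N m; "tool_pos": TCP position; "tool_rot": TCP orientation; "contact_force": force on the tool from outside, world axes, zero at the start; "torque": the same for the moment, N m; "opening": finger opening in m.
Only numpy, scipy, OpenCV 4.12 (cv2) and the standard library are available. Lean on these libraries where they do the work, as an engineer would, in place of code of your own. Each camera call takes 0.05 s, during which the arm holds its last target. There are 200 camera calls.

## Working session

There is one attempt and no reset: what is moved stays moved. The work goes in short steps, Python scripts to look and compute and a tool call to move; the robot and the scene stay as the last step left them, time stands still between calls to the robot, and variables do not carry over. Pictures are saved under pics/ and viewed, about 8 in all and at most 12, crops included, and the job is handed in when it is done.

Besides the shell and the picture viewer there is one more tool, called by a JSON object that holds its "op" and its "data". carry_out: Moves the arm, as the interface text tells. Its arguments: {"type":"object","properties":{"translation":{"type":"array","items":{"type":"array","items":{"type":"number"}}},"turn":{"type":"array","items":{"type":"array","items":{"type":"number"}}},"gripper":{"type":"array","items":{"type":"number"}},"squeeze":{"type":"number"}},"required":["translation","turn","gripper"]}

```bash
mkdir -p pics; cat > h.py <<'E'
import numpy as np, cv2
from cell import robot, read_camera, nets
from scipy.spatial.transform import Rotation as R
def proj(c,p):
    T=np.linalg.inv(c["world_from_camera"]); q=np.atleast_2d(p)@T[:3,:3].T+T[:3,3]
    return np.c_[c["fx"]*q[:,0]/q[:,2]+c["cx"],c["fy"]*q[:,1]/q[:,2]+c["cy"]]
def ray(c,px):
    T=np.array(c["world_from_camera"]); d=T[:3,:3]@[(px[0]-c["cx"])/c["fx"],(px[1]-c["cy"])/c["fy"],1]
    return T[:3,3],d/np.linalg.norm(d)
def at_z(c,px,z):
    o,d=ray(c,px); return o+d*(z-o[2])/d[2]
def tri(c1,p1,c2,p2):
    o1,d1=ray(c1,p1);o2,d2=ray(c2,p2)
    s=np.linalg.lstsq(np.c_[d1,-d2],o2-o1,rcond=None)[0]
    a=o1+s[0]*d1;b=o2+s[1]*d2
    return (a+b)/2,np.linalg.norm(a-b)
def save(n,img,sc=1): cv2.imwrite(f"pics/{n}.png",cv2.resize(img[:,:,::-1],None,fx=sc,fy=sc,interpolation=cv2.INTER_CUBIC))
E
cat > a.py <<'E'
from h import *
np.set_printoptions(precision=4,suppress=True)
s=read_camera("side");t=read_camera("top")
save("side",s["img"],1.4);save("top",t["img"],1.4)
print(np.array(s["world_from_camera"]),np.array(t["world_from_camera"]),s["fx"],s["fy"],s["cx"],s["cy"],t["fx"])
for n in ["case","hole","lid_hinge","lid_tab","release_pin","stand","stand_mouth","swab_jar","oil","cleaner","paddle"]:
    for k,c in (("s",s),("t",t)):
        print(n,k,[(np.round(d["pixel"],1).tolist(),round(d["score"],2)) for d in nets.tip_of(c,n)[:4]])
st=robot.observe();print({k:st[k] for k in("time","tool_pos","tool_rot","opening","contact_force")})
E
python3 a.py
```

```text
[[-0.8923 -0.2358  0.3849 -0.0678]
 [-0.4514  0.4628 -0.7629  1.4907]
 [ 0.0018 -0.8545 -0.5194  0.9511]
 [ 0.      0.      0.      1.    ]] [[ 0.0027 -0.9952  0.0977  0.4188]
 [-1.     -0.0027  0.0002  0.2053]
 [ 0.0001 -0.0977 -0.9952  1.6877]
 [ 0.      0.      0.      1.    ]] 474.28365458877556 474.28365458877556 273.8493489635657 209.09787511331425 399.2733656999665
case s [([300.7, 196.5], 0.91)]
case t [([333.8, 213.9], 0.58), ([258.4, 223.0], 0.33)]
hole s []
hole t [([345.0, 213.0], 0.76)]
lid_hinge s [([299.2, 194.8], 0.7)]
lid_hinge t [([310.3, 214.2], 0.7)]
lid_tab s [([335.6, 174.7], 0.6), ([304.5, 181.5], 0.59)]
lid_tab t [([340.9, 208.2], 0.81)]
release_pin s [([300.6, 200.9], 0.52)]
release_pin t [([255.8, 223.6], 0.49)]
stand s [([277.3, 244.4], 0.94), ([274.5, 176.8], 0.84), ([248.2, 329.0], 0.81), ([236.1, 214.0], 0.74)]
stand t [([222.4, 245.6], 0.72), ([165.4, 244.2], 0.69), ([255.1, 222.2], 0.66), ([353.1, 173.3], 0.5)]
stand_mouth s [([283.5, 259.6], 0.93), ([279.4, 230.5], 0.9), ([233.7, 200.9], 0.7), ([272.4, 171.9], 0.69)]
stand_mouth t [([220.9, 241.9], 0.87), ([286.7, 166.0], 0.73), ([258.8, 220.1], 0.71), ([358.0, 168.9], 0.61)]
swab_jar s [([337.3, 172.0], 0.82)]
swab_jar t [([400.8, 224.3], 0.5)]
oil s []
oil t [([311.2, 216.1], 0.49), ([266.6, 182.5], 0.48)]
cleaner s [([299.6, 172.7], 0.83), ([300.9, 195.9], 0.6)]
cleaner t [([386.9, 183.7], 0.68), ([348.2, 207.6], 0.18)]
paddle s []
paddle t []
{'time': 1.2, 'tool_pos': array([ 0.178 , -0.4939,  0.1991]), 'tool_rot': array([ 3.1416, -0.0001, -1.225 ]), 'opening': 0.09180555178460362, 'contact_force': array([ 0.1588, -0.0408, -0.2041])}
```

View pics/side.png

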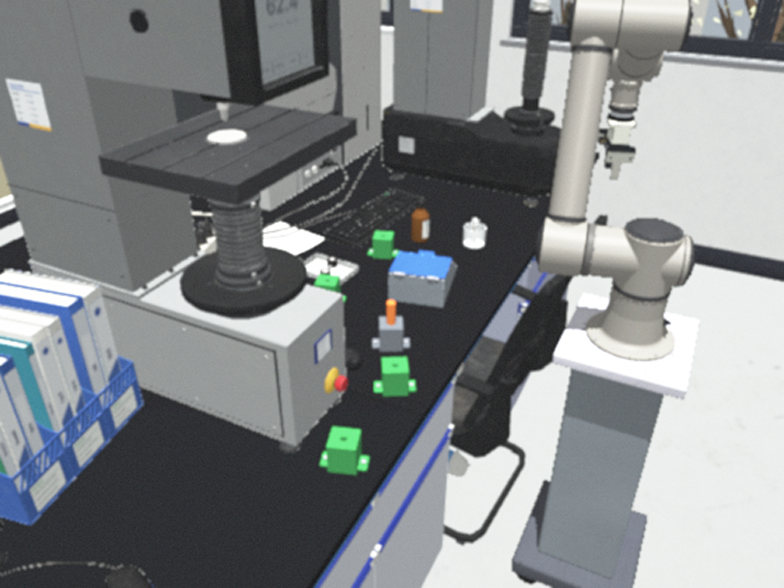

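View pics/top.png

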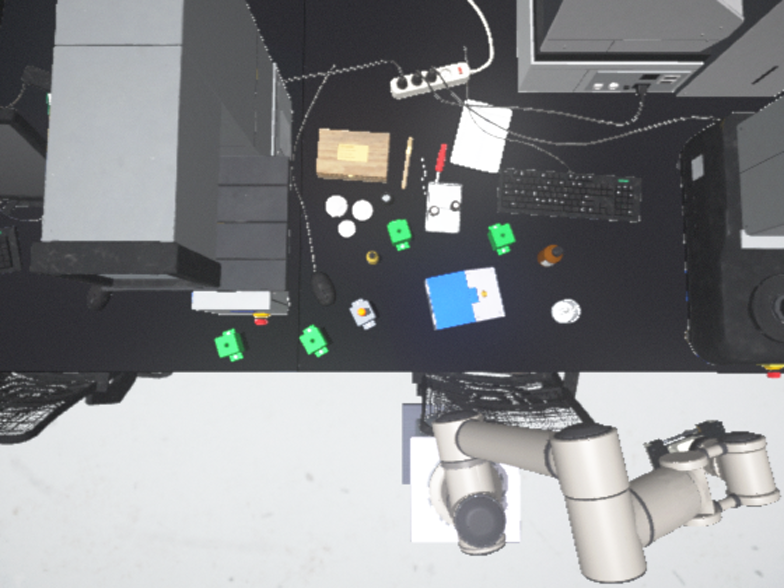

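```bash
cat > b.py <<'E'
from h import *
s=read_camera("side");t=read_camera("top")
np.savez("c0.npz",s=s["img"],t=t["img"])
a=cv2.resize(t["img"][185:240,240:365],None,fx=6,fy=6,interpolation=cv2.INTER_CUBIC)
b=cv2.resize(s["img"][175:255,262:337],None,fx=5,fy=3.3,interpolation=cv2.INTER_CUBIC)
o=np.zeros((330+264,750,3),np.uint8);o[:330]=a;o[330:,:375]=b
cv2.imwrite("pics/crop.png",o[:,:,::-1])
for n in ["case","lid","release_pin","stand","oil","cleaner","swab_jar"]:
    for k,c in (("s",s),("t",t)):
        print(n,k,[(np.round(d["pixel"],1).tolist(),round(d["score"],2),int(d["region"].sum()),[int(v) for r in np.nonzero(d["region"])[::-1] for v in (r.min(),r.max())]) for d in nets.regions_of(c,n)[:3]])
E
python3 b.py
```

```text
case s [([299.8, 197.6], 0.65, 1614, [276, 326, 180, 219]), ([301.5, 187.2], 0.52, 628, [279, 321, 179, 199])]
case t [([331.0, 211.9], 0.58, 1914, [303, 359, 191, 235])]
lid s [([302.9, 187.0], 0.9, 588, [279, 321, 180, 198])]
lid t [([321.1, 214.2], 0.6, 1008, [306, 340, 195, 232])]
release_pin s [([281.2, 221.8], 0.65, 87, [276, 281, 216, 231])]
release_pin t [([405.7, 223.5], 0.72, 281, [394, 413, 214, 231])]
stand s [([281.0, 271.5], 0.82, 638, [267, 295, 255, 283]), ([249.1, 324.3], 0.82, 816, [228, 261, 306, 338]), ([278.1, 241.2], 0.8, 482, [265, 292, 226, 250])]
stand t [([354.7, 169.9], 0.87, 283, [348, 366, 160, 181]), ([258.3, 224.1], 0.71, 250, [250, 268, 214, 234]), ([286.5, 168.0], 0.71, 241, [277, 292, 157, 177])]
oil s []
oil t [([323.8, 210.4], 0.67, 1140, [304, 340, 193, 235]), ([266.9, 184.2], 0.51, 62, [263, 270, 180, 188])]
cleaner s []
cleaner t [([387.1, 180.6], 0.64, 200, [384, 401, 175, 189])]
swab_jar s [([339.6, 167.6], 0.53, 282, [330, 346, 156, 177])]
swab_jar t [([405.0, 225.6], 0.8, 305, [393, 415, 214, 230])]
```

View pics/crop.png

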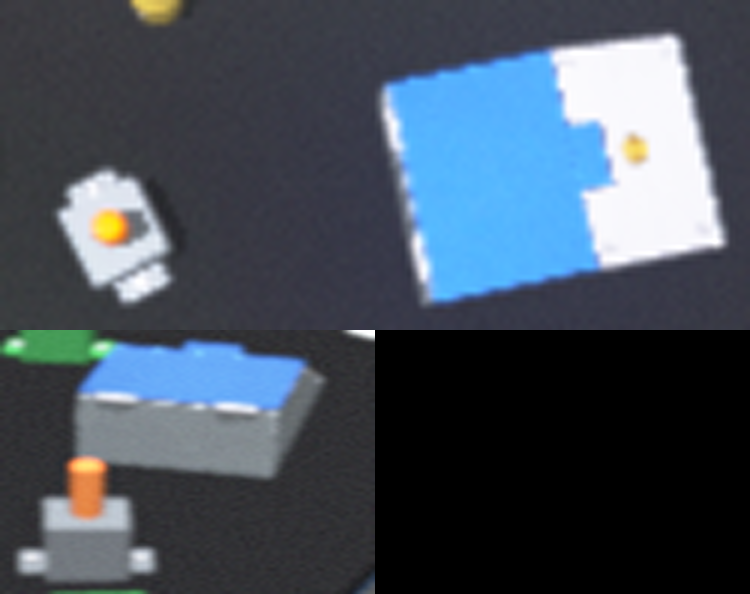

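```bash
cat > fit.py <<'E'
from h import *
from scipy.optimize import minimize
np.set_printoptions(precision=4,suppress=True)
S=8
def render(c,polys,win):
    x0,y0,x1,y1=win; m=np.zeros(((y1-y0)*S,(x1-x0)*S),np.uint8)
    for P in polys:
        q=(proj(c,P)+0.5-[x0,y0])*S-0.5
        cv2.fillConvexPoly(m,np.round(q*16).astype(np.int32),1,shift=4)
    return cv2.GaussianBlur(cv2.resize(m.astype(np.float32),None,fx=1/S,fy=1/S,interpolation=cv2.INTER_AREA),(0,0),.5)
def soft(img,kind,win):
    x0,y0,x1,y1=win; r,g,b=[img[y0:y1,x0:x1,i].astype(float) for i in range(3)]
    v={"blue":b-r,"orange":r-b}[kind]
    v=np.clip(v,0,None); hi=np.percentile(v[v>40],60); return np.clip(v/hi,0,1)
def case_T(p): 
    T=np.eye(4);T[:3,:3]=R.from_euler("z",p[2]).as_matrix();T[:2,3]=p[:2];return T
def W(T,P): return np.asarray(P,float)@T[:3,:3].T+T[:3,3]
LID=[[[.105,-.075,.09],[.105,.075,.09],[-.008,.075,.09],[-.008,-.075,.09]],[[0,-.0225,.09],[0,.0225,.09],[-.026,.0225,.09],[-.026,-.0225,.09]]]
def circ(x,y,z,r): a=np.linspace(0,2*np.pi,33)[:-1]; return np.c_[x+r*np.cos(a),y+r*np.sin(a),0*a+z]
def cyl(x,y,z0,z1,r):
    lo,hi=circ(x,y,z0,r),circ(x,y,z1,r)
    return [lo,hi]+[np.array([lo[i],lo[(i+8)%32],lo[(i+16)%32],hi[(i+16)%32],hi[(i+8)%32],hi[i]]) for i in range(0)]
def hull(c,x,y,z0,z1,r,win):
    q=np.r_[circ(x,y,z0,r),circ(x,y,z1,r)]
    p=proj(c,q).astype(np.float32); h=cv2.convexHull(p,returnPoints=False).ravel(); return render(c,[q[h]],win)
E
cat > f1.py <<'E'
from fit import *
s=read_camera("side");t=read_camera("top")
wins={"s":(265,170,335,210),"t":(295,185,345,240)}
def cost(p,which):
    e=0
    for k,c in (("s",s),("t",t)):
        if k in which: e+=((render(c,[W(case_T(p),P) for P in LID],wins[k])-obs[k])**2).sum()
    return e
obs={k:soft(c["img"],"blue",wins[k]) for k,c in (("s",s),("t",t))}
g=at_z(t,[332,213],.05); p0=[g[0],g[1],1.57+.17]
for w in ("t","s","st"):
    best=min((minimize(cost,[p0[0],p0[1],y],args=(w,),method="Nelder-Mead",options=dict(xatol=1e-5,fatol=1e-4,initial_simplex=[[p0[0],p0[1],y],[p0[0]+.02,p0[1],y],[p0[0],p0[1]+.02,y],[p0[0],p0[1],y+.1]])) for y in (1.45,1.57,1.74)),key=lambda r:r.fun)
    T=case_T(best.x); print("case",w,best.x,best.fun,"hole",W(T,[-.05,0,.055]))
# brass
r,gg,b=[t["img"][195:225,335:355,i].astype(float) for i in range(3)]
v=np.clip(r-b-40,0,None); yy,xx=np.mgrid[195:225,335:355]
px=[(v*xx).sum()/v.sum(),(v*yy).sum()/v.sum()]; print("brass",px,at_z(t,px,.055), "proj", proj(t,W(T,[[-.05,0,.055]])))
# pin
pw={"s":(268,208,292,238),"t":(250,214,268,232)}
po={k:soft(c["img"],"orange",pw[k]) for k,c in (("s",s),("t",t))}
def pc(p,which): return sum(((hull(c,p[0],p[1],.064,.124,.011,pw[k])-po[k])**2).sum() for k,c in (("s",s),("t",t)) if k in which)
g=at_z(t,[258,223],.12)
for w in ("t","s","st"):
    b_=minimize(pc,g[:2],args=(w,),method="Nelder-Mead",options=dict(xatol=1e-5,fatol=1e-4,initial_simplex=[g[:2],g[:2]+[.01,0],g[:2]+[0,.01]]))
    print("pin",w,b_.x,b_.fun)
for n,px,z in (("jar",[404,223.5],.08),("oil",[266.6,183],.083),("cleaner",[391,181],.1)): print(n,at_z(t,px,z))
print(robot.observe()["time"])
E
python3 f1.py
```

```text
case t [0.5607 0.0016 1.7801] 19.683974909970676 hole [ 0.5711 -0.0473  0.055 ]
case s [ 0.5595 -0.003   1.7772] 31.08753126493415 hole [ 0.5697 -0.052   0.055 ]
case st [0.5603 0.0009 1.7775] 59.20315076419007 hole [ 0.5706 -0.048   0.055 ]
brass [np.float64(345.4383419689119), np.float64(209.4455958549223)] [ 0.5716 -0.0521  0.055 ] proj [[344.4637 209.702 ]]
pin t [0.5146 0.3041] 0.8463242944309237
pin s [0.5146 0.2998] 2.8796068113656585
pin st [0.5137 0.3025] 6.171483204619479
jar [ 0.5131 -0.2834  0.08  ]
oil [0.676  0.2713 0.083 ]
cleaner [ 0.6828 -0.2297  0.1   ]
2.1
```

```bash
cat > f2.py <<'E'
from fit import *
s=read_camera("side");t=read_camera("top")
def ov(c,win,k,p):
    x0,y0,x1,y1=win; im=cv2.resize(c["img"][y0:y1,x0:x1],None,fx=k,fy=k,interpolation=cv2.INTER_NEAREST); T=case_T(p)
    a=np.linspace(0,2*np.pi,40); n=np.array([-.574,0,.819]);u=np.array([.819,0,.574])
    ring=lambda d,r:[np.array([-.05,0,.055])-n*d+r*(np.cos(q)*u+np.sin(q)*np.array([0,1,0])) for q in a]
    base=[[[-.105,-.075,0],[-.105,.075,0],[.11,.075,0],[.11,-.075,0]],[[-.105,-.075,.012],[-.105,.075,.012],[-.008,.075,.08],[-.008,-.075,.08]]]
    for P,col in [(L,(255,0,0)) for L in LID]+[(B,(0,255,0)) for B in base]+[(ring(0,.0105),(255,0,255)),(ring(.006,.0105),(0,255,255)),(ring(0,.007),(0,0,0))]:
        q=(proj(c,W(T,P))+.5-[x0,y0])*k
        cv2.polylines(im,[np.round(q*16).astype(np.int32)],True,col,1,cv2.LINE_AA,4)
    return im
p=[.5603,.0005,1.7785]
a=ov(t,(300,187,364,239),11,p);cv2.imwrite("pics/ovt.png",a[:,:,::-1])
b=ov(s,(272,172,332,222),12,p);cv2.imwrite("pics/ovs.png",b[:,:,::-1])
E
python3 f2.py
```

```text
(no output)
```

View pics/ovt.png

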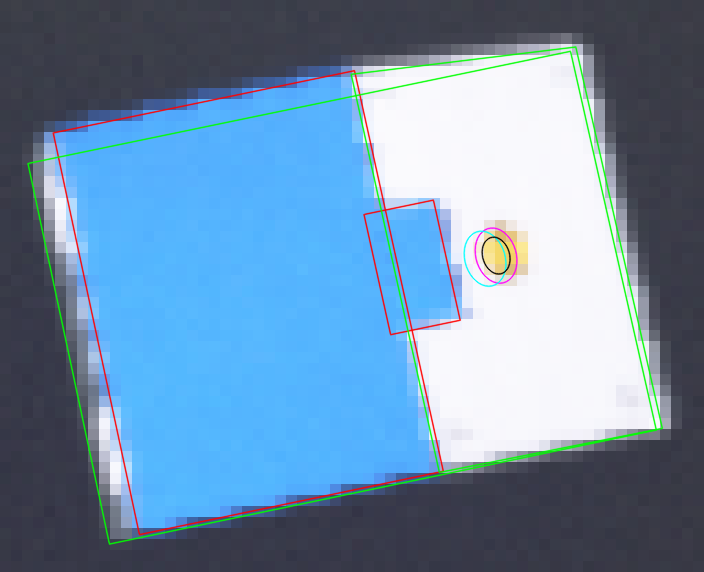

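View pics/ovs.png

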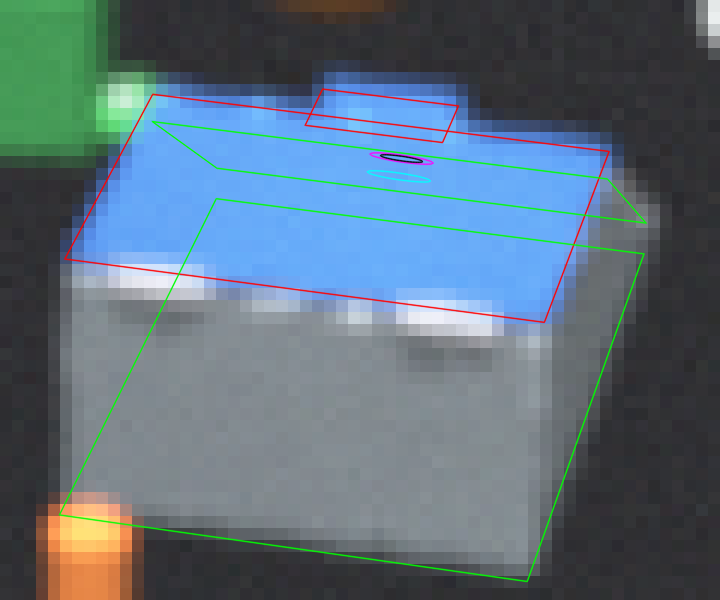

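{"op": "carry_out", "data": {"translation": [[0,0,-0.005],[0,0,-0.005],[0,0,-0.005],[0,0,-0.005],[0,0,-0.005],[0,0,-0.005],[0,0,-0.005],[0,0,-0.005],[0,0,-0.005],[0,0,-0.005]], "turn": [[0,0,-0.1433],[0,0,-0.1433],[0,0,-0.1433],[0,0,-0.1433],[0,0,-0.1433],[0,0,-0.1433],[0,0,-0.1433],[0,0,-0.1433],[0,0,-0.1433],[0,0,-0.1433]], "gripper": [-1,-1,-1,-1,-1,-1,-1,-1,-1,-1]}}

```text
time: 3.2
tool_pos: [0.178, -0.4939, 0.2493]
tool_rot: [3.142, 0.0, 0.214]
contact_force: [0.3, -0.3, 0.1]
opening: 0.0918
```

{"op": "carry_out", "data": {"translation": [[0.0337,-0.028,0],[0.0337,-0.028,0],[0.0337,-0.028,0],[0.0337,-0.028,0],[0.0337,-0.028,0],[0.0337,-0.028,0],[0.0337,-0.028,0],[0.0337,-0.028,0],[0.0337,-0.028,0],[0.0337,-0.028,0]], "turn": [[0,0,0],[0,0,0],[0,0,0],[0,0,0],[0,0,0],[0,0,0],[0,0,0],[0,0,0],[0,0,0],[0,0,0]], "gripper": [-1,-1,-1,-1,-1,-1,-1,-1,-1,-1]}}

```text
time: 4.2
tool_pos: [0.4508, -0.1488, 0.2493]
tool_rot: [3.141, -0.0, 0.208]
contact_force: [0.8, -0.5, -0.0]
opening: 0.0919
```

{"op": "carry_out", "data": {"translation": [[0.0156,-0.0429,0],[0.0156,-0.0429,0],[0.0156,-0.0429,0],[0.0156,-0.0429,0],[0.0156,-0.0429,0],[0.0156,-0.0429,0],[0.0156,-0.0429,0],[0.0156,-0.0429,0],[0.0156,-0.0429,0],[0.0156,-0.0429,0]], "turn": [[0,0,0],[0,0,0],[0,0,0],[0,0,0],[0,0,0],[0,0,0],[0,0,0],[0,0,0],[0,0,0],[0,0,0]], "gripper": [-1,-1,-1,-1,-1,-1,-1,-1,-1,-1]}}

```text
time: 5.2
tool_pos: [0.5139, 0.3036, 0.2491]
tool_rot: [3.141, -0.0, 0.208]
contact_force: [0.2, -0.5, -0.6]
opening: 0.0917
```

{"op": "carry_out", "data": {"translation": [[0,0,0.0218],[0,0,0.0218],[0,0,0.0218],[0,0,0.0218],[0,0,0.0218],[0,0,0.0218],[0,0,0.0218],[0,0,0.0214],[0,0,0],[0,0,0]], "turn": [[0,0,0],[0,0,0],[0,0,0],[0,0,0],[0,0,0],[0,0,0],[0,0,0],[0,0,0],[0,0,0],[0,0,0]], "gripper": [-1,-1,-1,-1,-1,-1,-1,-1,0.3,0.3], "squeeze": 8}}

```text
time: 6.2
tool_pos: [0.5141, 0.3016, 0.0753]
tool_rot: [3.141, 0.0, 0.208]
contact_force: [0.5, 0.5, -0.1]
opening: 0.0802
```

{"op": "carry_out", "data": {"translation": [[0,0,0],[0,0,0],[0,0,0],[0,0,0],[0,0,0]], "turn": [[0,0,0],[0,0,0],[0,0,0],[0,0,0],[0,0,0]], "gripper": [1,1,1,1,1], "squeeze": 8}}

```text
time: 6.7
tool_pos: [0.514, 0.3016, 0.0753]
tool_rot: [-3.142, -0.0, 0.208]
contact_force: [-0.2, 0.7, 0.6]
opening: 0.0402
```

{"op": "carry_out", "data": {"translation": [[0,0,0],[0,0,0],[0,0,0],[0,0,0],[0,0,0]], "turn": [[0,0,0],[0,0,0],[0,0,0],[0,0,0],[0,0,0]], "gripper": [1,1,1,1,1], "squeeze": 8}}

```text
time: 7.2
tool_pos: [0.5139, 0.3016, 0.075]
tool_rot: [3.141, 0.0, 0.208]
contact_force: [0.6, 0.2, -0.0]
opening: 0.0214
```

{"op": "carry_out", "data": {"translation": [[0,0,0],[0,0,0],[0,0,-0.01],[0,0,-0.02],[0,0,-0.02],[0,0,-0.02],[0,0,-0.02],[0,0,-0.02],[0,0,-0.02],[0,0,-0.02]], "turn": [[0,0,0],[0,0,0],[0,0,0],[0,0,0],[0,0,0],[0,0,0],[0,0,0],[0,0,0],[0,0,0],[0,0,0]], "gripper": [1,1,1,1,1,1,1,1,1,1], "squeeze": 55}}

```text
time: 8.2
tool_pos: [0.5138, 0.3015, 0.2267]
tool_rot: [-3.142, -0.001, 0.208]
contact_force: [-0.1, -0.1, 0.2]
opening: 0.0203
```

```bash
cat > f3.py <<'E'
from fit import *
s=read_camera("side");t=read_camera("top")
p=robot.observe()["tool_pos"];Rm=R.from_euler("xyz",robot.observe()["tool_rot"]).as_matrix()
o=[]
for c,k in ((s,9),(t,9)):
    u=proj(c,p).ravel(); x0,y0=int(u[0])-22,int(u[1])-24
    im=cv2.resize(c["img"][y0:y0+60,x0:x0+44],None,fx=k,fy=k,interpolation=cv2.INTER_NEAREST)
    for d in (-.049,.011,.071):
        q=((proj(c,p+Rm@[0,0,d])+.5-[x0,y0])*k).ravel()
        cv2.circle(im,tuple(int(v) for v in q),3,(255,0,255),-1); print(d,proj(c,p+Rm@[0,0,d]))
    o.append(im)
cv2.imwrite("pics/held.png",np.hstack(o)[:,:,::-1])
E
python3 f3.py
```

```text
-0.049 [[278.762 173.202]]
0.011 [[278.5074 190.0191]]
0.071 [[278.2631 206.1566]]
-0.049 [[255.3958 219.2827]]
0.011 [[256.4624 220.2968]]
0.071 [[257.4459 221.2318]]
```

View pics/held.png

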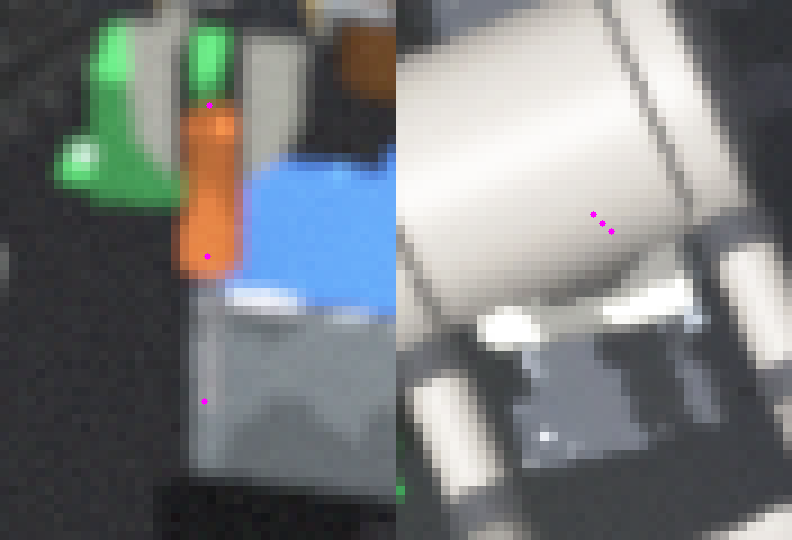

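{"op": "carry_out", "data": {"translation": [[-0.0018,0.0411,0],[-0.0018,0.0411,0],[-0.0018,0.0411,0],[-0.0018,0.0411,0],[-0.0018,0.0411,0],[-0.0018,0.0411,0],[-0.0018,0.0411,0],[-0.0018,0.0411,0],[-0.0018,0.0411,0],[-0.0018,0.0411,0]], "turn": [[0,0,0],[0,0,0],[0,0,0],[0,0,0],[0,0,0],[0,0,0],[0,0,0],[0,0,0],[0,0,0],[0,0,0]], "gripper": [1,1,1,1,1,1,1,1,1,1]}}

```text
time: 9.3
tool_pos: [0.5808, -0.1058, 0.2242]
tool_rot: [-3.141, 0.001, 0.208]
contact_force: [0.8, 0.7, -1.4]
opening: 0.0207
```

{"op": "carry_out", "data": {"translation": [[0,0,0],[0,0,0],[0,0,0],[0,0,0],[0,0,0],[0,0,0],[0,0,0],[0,0,0],[0,0,0],[0,0,0]], "turn": [[0.0611,0,0],[0.0611,0,0],[0.0611,0,0],[0.0611,0,0],[0.0611,0,0],[0.0611,0,0],[0.0611,0,0],[0.0611,0,0],[0.0611,0,0],[0.0611,0,0]], "gripper": [1,1,1,1,1,1,1,1,1,1]}}

```text
time: 10.3
tool_pos: [0.581, -0.1043, 0.2243]
tool_rot: [-2.528, 0.001, 0.207]
contact_force: [0.3, -1.1, -0.7]
opening: 0.0206
```

```bash
cat > st.py <<'E'
from fit import *
import sys
hole=np.array([.570,-.051,.055]) if len(sys.argv)<4 else np.array([float(v) for v in sys.argv[1:4]])
yaw=1.778;cx=np.array([np.cos(yaw),np.sin(yaw),0]);a=.5736*cx-np.array([0,0,.8192])
o=robot.observe();p=o["tool_pos"];Rm=R.from_euler("xyz",o["tool_rot"]).as_matrix()
print("t",o["time"],"pos",p,"zaxis",Rm[:,2],"want",a,"F",o["contact_force"],"q",o["qpos"],"open",o["opening"])
tip=p+Rm@[0,0,.071]; print("tip depth",(tip-hole)@a,"tip off in tool",Rm.T@(hole-tip))
print("to TCP with tip 15mm before mouth, tool axes",Rm.T@(hole-.015*a-tip))
E
python3 st.py
```

```text
t 10.3 pos [ 0.581  -0.1043  0.2243] zaxis [-0.1193  0.5635 -0.8175] want [-0.118   0.5613 -0.8192] F [ 0.2948 -1.1249 -0.6522] q [-0.559   0.683   1.054   0.4435  1.833  -0.744 ] open 0.020627466220116294
tip depth -0.09891140627952462 tip off in tool [0.0004 0.053  0.0988]
to TCP with tip 15mm before mouth, tool axes [0.0004 0.0529 0.0838]
```

{"op": "carry_out", "data": {"translation": [[0,0.0132,0.021],[0,0.0132,0.021],[0,0.0132,0.021],[0,0.0134,0.021],[0,0,0]], "turn": [[0,0,0],[0,0,0],[0,0,0],[0,0,0],[0,0,0]], "gripper": [1,1,1,1,1]}}

```text
time: 10.8
tool_pos: [0.5781, -0.0986, 0.122]
tool_rot: [-2.526, 0.006, 0.208]
contact_force: [-0.8, 0.5, -1.8]
opening: 0.0207
```

```bash
cat > look.py <<'E'
from fit import *
import sys
s=read_camera("side");t=read_camera("top")
a=cv2.resize(s["img"][150:215,270:345],None,fx=5,fy=5,interpolation=cv2.INTER_CUBIC)
b=cv2.resize(t["img"][180:245,300:375],None,fx=5,fy=5,interpolation=cv2.INTER_CUBIC)
cv2.imwrite(f"pics/{sys.argv[1]}.png",np.hstack([a,b])[:,:,::-1])
o=robot.observe();p=o["tool_pos"];Rm=R.from_euler("xyz",o["tool_rot"]).as_matrix()
for c in (s,t):print(proj(c,np.array([p+Rm@[0,0,d] for d in(-.049,.011,.071)])))
E
python3 look.py pre; python3 st.py
```

```text
[[310.2947 151.0225]
 [308.1138 165.7971]
 [305.9261 180.6181]]
[[369.4626 203.1064]
 [358.2836 206.2297]
 [347.7668 209.168 ]]
t 10.9 pos [ 0.5801 -0.0994  0.1258] zaxis [-0.1192  0.5619 -0.8186] want [-0.118   0.5613 -0.8192] F [-0.0028  0.479  -0.3688] q [-0.553   0.7551  1.1918  0.4296  1.639  -0.8291] open 0.020218450884928484
tip depth -0.015405465544709493 tip off in tool [0.0002 0.0002 0.0154]
to TCP with tip 15mm before mouth, tool axes [0.0002 0.0002 0.0004]
```

View pics/pre.png

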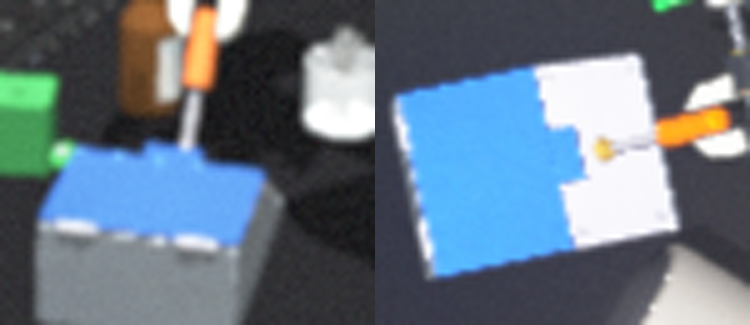

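{"op": "carry_out", "data": {"translation": [[0,0,0.004],[0,0,0.004],[0,0,0.003],[0,0,0.002],[0,0,0.001],[0,0,0.001],[0,0,0.001]], "turn": [[0,0,0],[0,0,0],[0,0,0],[0,0,0],[0,0,0],[0,0,0],[0,0,0]], "gripper": [1,1,1,1,1,1,1]}}

```text
time: 11.6
tool_pos: [0.5784, -0.0908, 0.1128]
tool_rot: [-2.531, -0.0, 0.208]
contact_force: [-0.2, -0.9, -0.6]
opening: 0.0207
```

{"op": "carry_out", "data": {"translation": [[0,0,0.001],[0,0,0.001],[0,0,0.001]], "turn": [[0,0,0],[0,0,0],[0,0,0]], "gripper": [1,1,1]}}

```text
time: 11.9
tool_pos: [0.578, -0.089, 0.1102]
tool_rot: [-2.531, 0.0, 0.208]
contact_force: [0.7, -0.8, -0.7]
opening: 0.0203
```

```bash
python3 st.py
```

```text
t 11.9 pos [ 0.578  -0.089   0.1102] zaxis [-0.1184  0.5612 -0.8192] want [-0.118   0.5613 -0.8192] F [ 0.6754 -0.8016 -0.6964] q [-0.5414  0.7588  1.2307  0.4335  1.5946 -0.8377] open 0.020253876889668124
tip depth 0.0034996751801095885 tip off in tool [ 0.     -0.0001 -0.0035]
to TCP with tip 15mm before mouth, tool axes [ 0.     -0.0001 -0.0185]
```

{"op": "carry_out", "data": {"translation": [[0,0,0.001],[0,0,0.001],[0,0,0.001],[0,0,0.001],[0,0,0]], "turn": [[0,0,0],[0,0,0],[0,0,0],[0,0,0],[0,0,0]], "gripper": [1,1,1,1,1]}}

```text
time: 12.4
tool_pos: [0.5774, -0.0866, 0.1069]
tool_rot: [-2.531, 0.0, 0.208]
contact_force: [0.8, -0.7, -1.0]
opening: 0.0199
```

{"op": "carry_out", "data": {"translation": [[0,0,0.001],[0,0,0.001],[0,0,0.001],[0,0,0.001],[0,0,0]], "turn": [[0,0,0],[0,0,0],[0,0,0],[0,0,0],[0,0,0]], "gripper": [1,1,1,1,1]}}

```text
time: 12.9
tool_pos: [0.5769, -0.0843, 0.1037]
tool_rot: [-2.531, 0.0, 0.208]
contact_force: [0.8, -1.6, -1.9]
opening: 0.0208
```

{"op": "carry_out", "data": {"translation": [[0,0,0.002],[0,0,0.002],[0,0,0.002],[0,0,0.002],[0,0,0.002],[0,0,0.002]], "turn": [[0,0,0],[0,0,0],[0,0,0],[0,0,0],[0,0,0],[0,0,0]], "gripper": [1,1,1,1,1,1]}}

```text
time: 13.5
tool_pos: [0.5757, -0.0778, 0.094]
tool_rot: [-2.531, -0.0, 0.208]
contact_force: [-0.1, -4.3, 2.5]
opening: 0.0207
```

{"op": "carry_out", "data": {"translation": [[0,0,0.001],[0,0,0.001],[0,0,0.001],[0,0,0.001],[0,0,0.001]], "turn": [[0,0,0],[0,0,0],[0,0,0],[0,0,0],[0,0,0]], "gripper": [1,1,1,1,1]}}

```text
time: 14.0
tool_pos: [0.5757, -0.0761, 0.0909]
tool_rot: [-2.533, -0.002, 0.207]
contact_force: [0.6, -8.1, 8.2]
opening: 0.0203
```

```bash
python3 st.py
```

```text
t 14.0 pos [ 0.5757 -0.0761  0.0909] zaxis [-0.1161  0.5598 -0.8204] want [-0.118   0.5613 -0.8192] F [ 0.6234 -8.0696  8.1646] q [-0.5266  0.7652  1.2761  0.4399  1.5391 -0.8482] open 0.0202939716778556
tip depth 0.02686009930610506 tip off in tool [-0.0005 -0.0006 -0.0269]
to TCP with tip 15mm before mouth, tool axes [-0.0004 -0.0006 -0.0419]
```

```bash
python3 look.py ins
```

```text
[[308.6789 161.4571]
 [306.4634 176.2624]
 [304.2414 191.1108]]
[[361.5609 205.2241]
 [350.8795 208.1765]
 [340.8192 210.9572]]
```

View pics/ins.png

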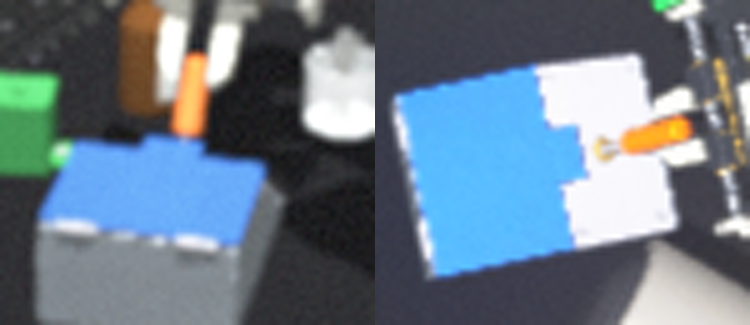

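{"op": "carry_out", "data": {"translation": [[0,0,0.001],[0,0,0.001],[0,0,0]], "turn": [[0,0,0],[0,0,0],[0,0,0]], "gripper": [1,1,1]}}

```text
time: 14.4
tool_pos: [0.5756, -0.0752, 0.0895]
tool_rot: [-2.533, -0.002, 0.207]
contact_force: [-0.5, -8.4, 8.3]
opening: 0.0206
```

{"op": "carry_out", "data": {"translation": [[0,0,0.001],[0,0,0.001],[0,0,0]], "turn": [[0,0,0],[0,0,0],[0,0,0]], "gripper": [1,1,1]}}

```text
time: 14.7
tool_pos: [0.5754, -0.0742, 0.0881]
tool_rot: [-2.533, -0.003, 0.207]
contact_force: [0.6, -8.7, 9.7]
opening: 0.0206
```

```bash
python3 st.py
```

```text
t 14.7 pos [ 0.5754 -0.0742  0.0881] zaxis [-0.1152  0.5596 -0.8207] want [-0.118   0.5613 -0.8192] F [ 0.6105 -8.6569  9.721 ] q [-0.5244  0.7661  1.2828  0.4412  1.5306 -0.8498] open 0.02064948753375899
tip depth 0.030262377445954298 tip off in tool [-0.0007 -0.0006 -0.0303]
to TCP with tip 15mm before mouth, tool axes [-0.0006 -0.0006 -0.0453]
```

{"op": "carry_out", "data": {"translation": [[0,0,0.001],[0,0,0.001],[0,0,0.001],[0,0,0]], "turn": [[0,0,0],[0,0,0],[0,0,0],[0,0,0]], "gripper": [1,1,1,1]}}

```text
time: 15.1
tool_pos: [0.5753, -0.0725, 0.0857]
tool_rot: [-2.534, -0.003, 0.207]
contact_force: [0.8, -8.5, 9.7]
opening: 0.0198
```

```bash
python3 st.py|head -3; cat > lid.py <<'E'
from fit import *
from scipy.optimize import minimize_scalar
s=read_camera("side"); T=case_T([.5600,-.002,1.778]); win=(255,130,340,215)
r,g,b=[s["img"][win[1]:win[3],win[0]:win[2],i].astype(float) for i in range(3)]
v=np.clip((b-r)/110,0,1)
def lidp(th):
    Q=[]
    for P in LID:
        P=np.array(P)-[.105,0,.085]; c_,s_=np.cos(th),np.sin(th)
        Q.append(W(T,np.c_[P[:,0]*c_+P[:,2]*s_,P[:,1],-P[:,0]*s_+P[:,2]*c_]+[.105,0,.085]))
    return Q
ths=np.arange(-.1,2,.05); e=[((render(s,lidp(t),win)-v)**2).sum() for t in ths]
i=np.argsort(e)[:3]; print("lid",ths[i],np.array(e)[i])
E
python3 lid.py
```

```text
t 15.1 pos [ 0.5753 -0.0725  0.0857] zaxis [-0.1147  0.5596 -0.8208] want [-0.118   0.5613 -0.8192] F [ 0.8164 -8.4596  9.6615] q [-0.5224  0.7671  1.288   0.4425  1.5238 -0.8511] open 0.019786407687842376
tip depth 0.03314924951670437 tip off in tool [-0.0009 -0.0006 -0.0332]
to TCP with tip 15mm before mouth, tool axes [-0.0008 -0.0006 -0.0482]
lid [0.4  0.45 0.35] [58.6499 64.5933 84.8935]
```

{"op": "carry_out", "data": {"translation": [[0,0,-0.005],[0,0,-0.01],[0,0,-0.01],[0,0,-0.01],[0,0,-0.01],[0,0,-0.015],[0,0,-0.02],[0,0,-0.02],[0,0,-0.02],[0,0,-0.02]], "turn": [[0,0,0],[0,0,0],[0,0,0],[0,0,0],[0,0,0],[0,0,0],[0,0,0],[0,0,0],[0,0,0],[0,0,0]], "gripper": [1,1,1,1,1,1,1,1,1,1]}}

```text
time: 16.15
tool_pos: [0.5906, -0.1498, 0.1999]
tool_rot: [-2.53, 0.0, 0.208]
contact_force: [0.3, -1.2, -1.9]
opening: 0.0204
```

{"op": "carry_out", "data": {"translation": [[0,0,0],[0,0,0],[0,0,0],[0,0,0],[0,0,0],[0,0,0],[0,0,0],[0,0,0],[0,0,0],[0,0,0]], "turn": [[-0.0611,0,0],[-0.0611,0,0],[-0.0611,0,0],[-0.0611,0,0],[-0.0611,0,0],[-0.0611,0,0],[-0.0611,0,0],[-0.0611,0,0],[-0.0611,0,0],[-0.0611,0,0]], "gripper": [1,1,1,1,1,1,1,1,1,1]}}

```text
time: 17.15
tool_pos: [0.5906, -0.1492, 0.1993]
tool_rot: [3.14, 0.0, 0.208]
contact_force: [-0.0, -0.7, -1.5]
opening: 0.0204
```

{"op": "carry_out", "data": {"translation": [[0,0,-0.035],[0,0,-0.035],[0.0022,-0.0456,0],[0.0022,-0.0456,0],[0.0022,-0.0456,0],[0.0022,-0.0456,0],[0.0022,-0.0456,0],[0.0022,-0.0456,0],[0.0022,-0.0456,0],[0.0022,-0.0456,0]], "turn": [[0,0,0],[0,0,0],[0,0,0],[0,0,0],[0,0,0],[0,0,0],[0,0,0],[0,0,0],[0,0,0],[0,0,0]], "gripper": [1,1,1,1,1,1,1,1,1,1]}}

```text
time: 18.15
tool_pos: [0.5316, 0.2129, 0.2692]
tool_rot: [-3.141, 0.001, 0.208]
contact_force: [2.0, 0.0, -0.8]
opening: 0.0204
```

{"op": "carry_out", "data": {"translation": [[0,-0.0456,0],[0,-0.0463,0],[0,0,0],[0,0,0]], "turn": [[0,0,0],[0,0,0],[0,0,0],[0,0,0]], "gripper": [1,1,1,1]}}

```text
time: 18.55
tool_pos: [0.5128, 0.3018, 0.2687]
tool_rot: [3.141, 0.001, 0.21]
contact_force: [0.5, -0.6, 0.0]
opening: 0.0206
```

```bash
cat > b2.py <<'E'
from fit import *
o=robot.observe();p=o["tool_pos"];Rm=R.from_euler("xyz",o["tool_rot"]).as_matrix()
print(o["time"],p,Rm[:,2],o["tool_rot"],"tool move to grasp pose",Rm.T@([.5139,.3016,.075]-p))
E
python3 b2.py
```

```text
18.55 [0.5128 0.3018 0.2687] [-0.0012 -0.0005 -1.    ] [3.1413 0.0013 0.2104] tool move to grasp pose [0.0012 0.0004 0.1937]
```

{"op": "carry_out", "data": {"translation": [[0.001,0.0003,0.02],[0,0,0.025],[0,0,0.025],[0,0,0.025],[0,0,0.02],[0,0,0.01],[0,0,0],[0,0,0]], "turn": [[0,0,0],[0,0,0],[0,0,0],[0,0,0],[0,0,0],[0,0,0],[0,0,0],[0,0,0]], "gripper": [1,1,1,1,1,1,1,1]}}

```text
time: 19.35
tool_pos: [0.5154, 0.3004, 0.1448]
tool_rot: [-3.141, -0.001, 0.207]
contact_force: [-0.5, 0.4, -0.0]
opening: 0.0205
```

```bash
python3 b2.py
```

```text
19.35 [0.5154 0.3004 0.1448] [ 0.0011  0.0004 -1.    ] [-3.1414 -0.0012  0.207 ] tool move to grasp pose [-0.0014 -0.0014  0.0698]
```

{"op": "carry_out", "data": {"translation": [[0,0,0],[0,0,0],[0,0,0]], "turn": [[0,0,0],[0,0,0],[0,0,0]], "gripper": [1,1,1]}}

```text
time: 19.65
tool_pos: [0.515, 0.301, 0.1445]
tool_rot: [-3.141, -0.001, 0.208]
contact_force: [0.6, -0.4, -1.0]
opening: 0.0204
```

```bash
python3 b2.py
```

```text
19.65 [0.515  0.301  0.1445] [ 0.0011  0.0004 -1.    ] [-3.1415 -0.0012  0.2081] tool move to grasp pose [-0.001  -0.0008  0.0695]
```

{"op": "carry_out", "data": {"translation": [[-0.001,-0.0006,0.002],[0,0,0.003],[0,0,0.003],[0,0,0.003],[0,0,0.003],[0,0,0.003],[0,0,0.003]], "turn": [[0,0,0],[0,0,0],[0,0,0],[0,0,0],[0,0,0],[0,0,0],[0,0,0]], "gripper": [1,1,1,1,1,1,1]}}

```text
time: 20.35
tool_pos: [0.5136, 0.3012, 0.1234]
tool_rot: [3.141, 0.0, 0.208]
contact_force: [-0.3, 0.3, -1.4]
opening: 0.0207
```

{"op": "carry_out", "data": {"translation": [[0,0,0.004],[0,0,0.004],[0,0,0.004]], "turn": [[0,0,0],[0,0,0],[0,0,0]], "gripper": [1,1,1]}}

```text
time: 20.65
tool_pos: [0.5136, 0.3012, 0.1114]
tool_rot: [3.142, 0.0, 0.208]
contact_force: [-0.7, 0.4, -0.3]
opening: 0.0203
```

Tip is ~24 mm into the stand with no force. Continue down.

{"op": "carry_out", "data": {"translation": [[0,0,0.006],[0,0,0.006],[0,0,0.006],[0,0,0.006],[0,0,0.005],[0,0,0.003]], "turn": [[0,0,0],[0,0,0],[0,0,0],[0,0,0],[0,0,0],[0,0,0]], "gripper": [1,1,1,1,1,1]}}

```text
time: 21.25
tool_pos: [0.5134, 0.3011, 0.0791]
tool_rot: [3.141, 0.001, 0.208]
contact_force: [0.1, -0.0, -1.1]
opening: 0.0203
```

{"op": "carry_out", "data": {"translation": [[0,0,0.001],[0,0,0.001],[0,0,0.001],[0,0,0]], "turn": [[0,0,0],[0,0,0],[0,0,0],[0,0,0]], "gripper": [1,1,1,1]}}

```text
time: 21.65
tool_pos: [0.5136, 0.3012, 0.0768]
tool_rot: [3.142, -0.0, 0.208]
contact_force: [-0.4, 1.5, -0.8]
opening: 0.0206
```

{"op": "carry_out", "data": {"translation": [[0,0,0.001],[0,0,0.001],[0,0,0],[0,0,0],[0,0,0],[0,0,0],[0,0,0],[0,0,0],[0,0,0],[0,0,0]], "turn": [[0,0,0],[0,0,0],[0,0,0],[0,0,0],[0,0,0],[0,0,0],[0,0,0],[0,0,0],[0,0,0],[0,0,0]], "gripper": [1,1,1,-1,-1,-1,-1,-1,-1,-1]}}

```text
time: 22.65
tool_pos: [0.5136, 0.3012, 0.0747]
tool_rot: [3.142, 0.0, 0.208]
contact_force: [0.9, -0.6, 0.7]
opening: 0.072
```

{"op": "carry_out", "data": {"translation": [[0,0,-0.005],[0,0,-0.01],[0,0,-0.03],[0,0,-0.04],[0,0,-0.045],[0,0,-0.045]], "turn": [[0,0,0],[0,0,0],[0,0,0],[0,0,0],[0,0,0],[0,0,0]], "gripper": [-1,-1,-1,-1,-1,-1]}}

```text
time: 23.25
tool_pos: [0.5133, 0.3011, 0.2525]
tool_rot: [-3.142, -0.001, 0.208]
contact_force: [0.6, -0.0, -0.5]
opening: 0.0918
```

{"op": "carry_out", "data": {"translation": [[-0.0017,0.0405,0],[-0.0017,0.0405,0],[-0.0017,0.0405,0],[-0.0017,0.0405,0],[-0.0017,0.0405,0],[-0.0017,0.0405,0],[-0.0017,0.0405,0],[-0.0017,0.0405,0],[-0.0017,0.0405,0],[-0.0017,0.0405,0]], "turn": [[0,0,0],[0,0,0],[0,0,0],[0,0,0],[0,0,0],[0,0,0],[0,0,0],[0,0,0],[0,0,0],[0,0,0]], "gripper": [1,1,1,1,1,1,1,1,1,1], "squeeze": 10}}

```text
time: 24.25
tool_pos: [0.5807, -0.1002, 0.251]
tool_rot: [3.141, -0.001, 0.208]
contact_force: [1.5, 0.4, 0.5]
opening: 0.0166
```

{"op": "carry_out", "data": {"translation": [[0,0,0],[0,0,0],[0,0,0],[0,0,0],[0,0,0],[0,0,0],[0,0,0],[0,0,0],[0,0,0],[0,0,0]], "turn": [[0.0611,0,0],[0.0611,0,0],[0.0611,0,0],[0.0611,0,0],[0.0611,0,0],[0.0611,0,0],[0.0611,0,0],[0.0611,0,0],[0.0611,0,0],[0.0611,0,0]], "gripper": [1,1,1,1,1,1,1,1,1,1]}}

```text
time: 25.25
tool_pos: [0.5807, -0.0988, 0.2509]
tool_rot: [-2.529, -0.001, 0.208]
contact_force: [0.3, 1.0, -0.2]
opening: 0.0006
```

{"op": "carry_out", "data": {"translation": [[0,0.011,0.04],[0,0.011,0.04],[0,0.011,0.04],[0,0.011,0.043],[0,0,0]], "turn": [[0,0,0],[0,0,0],[0,0,0],[0,0,0],[0,0,0]], "gripper": [1,1,1,1,1]}}

```text
time: 25.75
tool_pos: [0.5655, -0.0397, 0.0875]
tool_rot: [-2.525, 0.008, 0.21]
contact_force: [-0.6, -0.7, 0.9]
opening: 0.0005
```

```bash
cat > look2.py <<'E'
from fit import *
import sys
s=read_camera("side");t=read_camera("top")
a=cv2.resize(s["img"][140:255,255:345],None,fx=4.4,fy=4.4,interpolation=cv2.INTER_CUBIC)
b=cv2.resize(t["img"][150:265,245:345],None,fx=4,fy=4.4,interpolation=cv2.INTER_CUBIC)
cv2.imwrite(f"pics/{sys.argv[1]}.png",np.hstack([a,b])[:,:,::-1])
o=robot.observe();print(o["time"],o["tool_pos"],o["tool_rot"],o["contact_force"])
p=o["tool_pos"]-[.560,-.003,0];c,s_=np.cos(1.778),np.sin(1.778);print("TCP in case",c*p[0]+s_*p[1],-s_*p[0]+c*p[1],p[2])
E
python3 look2.py lid0; python3 lid.py
```

```text
25.85 [ 0.5693 -0.0426  0.0924] [-2.5307 -0.0006  0.2086] [ 0.2414 -0.0134  0.2445]
TCP in case -0.040639347450666025 -0.0009163459730796991 0.09238438554157902
lid [0.4  0.45 0.35] [59.7424 64.1842 88.4055]
```

View pics/lid0.png

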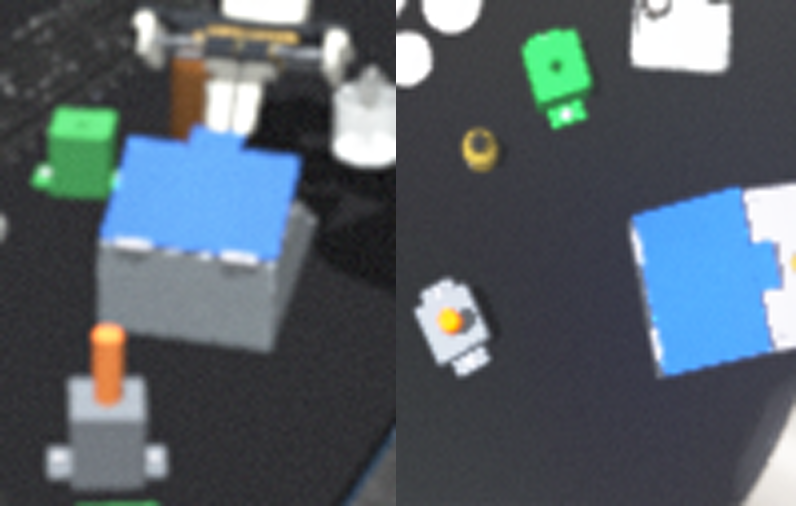

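{"op": "carry_out", "data": {"translation": [[0,-0.009,0],[0,-0.009,0],[0,-0.009,0],[0,-0.008,0],[0,-0.008,-0.004],[0,-0.008,-0.004],[0,-0.0075,-0.0036],[0,-0.0084,-0.0022],[0,-0.0084,-0.0022],[0,-0.0084,-0.0022]], "turn": [[0,0,0],[0,0,0],[0,0,0],[0,0,0],[0,0,0],[0,0,0],[0,0,0],[0,0,0],[0,0,0],[0,0,0]], "gripper": [1,1,1,1,1,1,1,1,1,1]}}

```text
time: 26.9
tool_pos: [0.5566, 0.015, 0.1545]
tool_rot: [-2.531, 0.0, 0.208]
contact_force: [-0.6, -0.2, -0.5]
opening: 0.0004
```

```bash
python3 lid.py; python3 -c "
from h import *
o=robot.observe();print(o['time'],o['tool_pos'],o['contact_force'])"
```

```text
lid [0.4  0.45 0.35] [61.8388 66.409  87.4878]
26.95 [0.55680847 0.01574377 0.1556389 ] [0.30472231 0.37448914 0.65542382]
```

```bash
sed -i 's/\[150:265,245:345\]/[150:265,280:380]/' look2.py; python3 look2.py lid1
```

```text
27.05 [0.5568 0.0148 0.1544] [-2.5313 -0.0007  0.2086] [ 0.1356 -0.8227  0.2786]
TCP in case 0.018104607055448193 -0.0005510663644259107 0.15440689446700873
```

View pics/lid1.png

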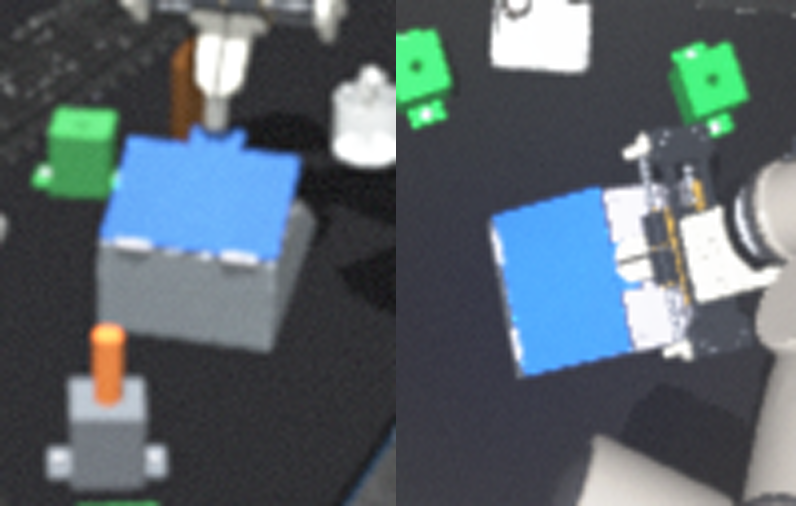

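```bash
cat > ck.py <<'E'
from fit import *
s=read_camera("side");T=case_T([.56,-.003,1.778])
o=robot.observe();p=o["tool_pos"];Rm=R.from_euler("xyz",o["tool_rot"]).as_matrix()
q=lambda u:((proj(s,u)-[255,140])*4.4).round(1).ravel()
print("tcp",q(p),"20 back",q(p-Rm[:,2]*.02),"tcp y-10",q(p-Rm[:,1]*.01))
for th in (0,.3,.4,.5): print(th,[q(W(T,[[.105-.131*np.cos(th)-.0*1+.005*np.sin(th),y,.085+.131*np.sin(th)+.005*np.cos(th)]])) for y in (-.0225,.0225)],[q(W(T,[[.105-.113*np.cos(th),y,.085+.113*np.sin(th)]])) for y in (-.075,.075)])
E
python3 ck.py
```

```text
tcp [209.1 129.1] 20 back [212.5 106.1] tcp y-10 [207.3 127.2]
0 [array([192.6, 169.5]), array([242.4, 175.7])] [array([130.4, 176.4]), array([297.3, 197.4])]
0.3 [array([192.1, 134.3]), array([242.6, 140.3])] [array([129.5, 145.3]), array([298.4, 166. ])]
0.4 [array([191.3, 124.2]), array([242.1, 130.3])] [array([128.6, 136.4]), array([298.3, 157. ])]
0.5 [array([190.2, 115.3]), array([241.2, 121.3])] [array([127.4, 128.4]), array([298. , 148.9])]
```

{"op": "carry_out", "data": {"translation": [[0,0,-0.02],[0,0,-0.02],[0,0.04,0],[0,0.04,0],[0,0.003,0.02],[0,0,0.02],[0,0,0.02],[0,0,0.01],[0,0,0],[0,0,0]], "turn": [[0,0,0],[0,0,0],[0,0,0],[0,0,0],[0,0,0],[0,0,0],[0,0,0],[0,0,0],[0,0,0],[0,0,0]], "gripper": [1,1,1,1,1,1,1,1,1,1]}}

```text
time: 28.1
tool_pos: [0.5676, -0.0355, 0.0822]
tool_rot: [-2.531, -0.001, 0.208]
contact_force: [-0.1, -0.7, 0.4]
opening: 0.0005
```

{"op": "carry_out", "data": {"translation": [[0,-0.006,0],[0,-0.006,0],[0,-0.006,0],[0,-0.006,0],[0,-0.006,0],[0,-0.005,0],[0,0,0]], "turn": [[0,0,0],[0,0,0],[0,0,0],[0,0,0],[0,0,0],[0,0,0],[0,0,0]], "gripper": [1,1,1,1,1,1,1]}}

```text
time: 28.8
tool_pos: [0.5613, -0.0066, 0.1024]
tool_rot: [-2.531, -0.001, 0.209]
contact_force: [-0.2, 0.3, 0.2]
opening: 0.0001
```

```bash
sed 's/^a=.*//;s/^b=.*//;s/^cv2.*//;s/^s=read.*//' look2.py > pos.py; python3 pos.py; python3 lid.py
```

```text
28.8 [ 0.5613 -0.0066  0.1024] [-2.5312 -0.0006  0.2086] [-0.1844  0.3235  0.1642]
TCP in case -0.0038054207644344666 -0.0005714348229741139 0.10240113149942942
lid [0.45 0.4  0.5 ] [61.5477 64.8757 82.6423]
```

{"op": "carry_out", "data": {"translation": [[0,-0.0047,-0.0023],[0,-0.0047,-0.0023],[0,-0.0047,-0.0023],[0,-0.0047,-0.0023],[0,-0.0047,-0.0023]], "turn": [[0,0,0],[0,0,0],[0,0,0],[0,0,0],[0,0,0]], "gripper": [1,1,1,1,1]}}

```text
time: 29.35
tool_pos: [0.5586, 0.0056, 0.1252]
tool_rot: [-2.531, -0.0, 0.208]
contact_force: [-0.5, 1.0, 0.8]
opening: 0.0005
```

```bash
python3 pos.py; python3 lid.py
```

```text
29.35 [0.5586 0.0056 0.1252] [-2.5305 -0.      0.2081] [-0.5018  1.0216  0.7892]
TCP in case 0.008741315562059435 -0.00042261031410138587 0.12521242706227698
lid [0.65 0.6  0.7 ] [64.673  65.0362 77.7645]
```

{"op": "carry_out", "data": {"translation": [[0,-0.005,-0.0013],[0,-0.005,-0.0013],[0,-0.005,-0.0013],[0,-0.005,-0.0013],[0,-0.005,-0.0013],[0,-0.0042,-0.0003],[0,-0.0042,-0.0003],[0,-0.0042,-0.0003],[0,-0.0042,-0.0003],[0,-0.0042,-0.0003]], "turn": [[0,0,0],[0,0,0],[0,0,0],[0,0,0],[0,0,0],[0,0,0],[0,0,0],[0,0,0],[0,0,0],[0,0,0]], "gripper": [1,1,1,1,1,1,1,1,1,1]}}

```text
time: 30.4
tool_pos: [0.5517, 0.038, 0.1578]
tool_rot: [-2.531, 0.0, 0.208]
contact_force: [-0.7, -0.0, -0.3]
opening: 0.0004
```

```bash
sed -i 's/win=(255,130,340,215)/win=(255,90,340,215)/' lid.py; python3 pos.py; python3 lid.py
```

```text
30.4 [0.5517 0.038  0.1578] [-2.5306  0.0002  0.208 ] [-0.7207 -0.0401 -0.311 ]
TCP in case 0.04179577247781196 -0.00030895510867272845 0.1578352863372796
lid [0.95 1.   1.05] [58.1482 58.6861 61.7262]
```

{"op": "carry_out", "data": {"translation": [[0,-0.0036,0.0003],[0,-0.0036,0.0003],[0,-0.0036,0.0003],[0,-0.0036,0.0003],[0,-0.0036,0.0004],[0,-0.0037,0.0011],[0,-0.0037,0.0011],[0,-0.0037,0.0011],[0,-0.0037,0.0011],[0,-0.0037,0.0011]], "turn": [[0,0,0],[0,0,0],[0,0,0],[0,0,0],[0,0,0],[0,0,0],[0,0,0],[0,0,0],[0,0,0],[0,0,0]], "gripper": [1,1,1,1,1,1,1,1,1,1]}}

```text
time: 31.45
tool_pos: [0.5448, 0.0712, 0.1729]
tool_rot: [-2.531, 0.0, 0.208]
contact_force: [0.3, 1.2, -0.3]
opening: 0.0003
```

{"op": "carry_out", "data": {"translation": [[0,-0.0034,0.0018],[0,-0.0034,0.0018],[0,-0.0034,0.0018],[0,-0.0034,0.0018],[0,-0.0034,0.0018],[0,-0.0023,0.0018],[0,-0.0023,0.0018],[0,-0.0023,0.0018],[0,-0.0023,0.0018],[0,-0.0023,0.0018]], "turn": [[0,0,0],[0,0,0],[0,0,0],[0,0,0],[0,0,0],[0,0,0],[0,0,0],[0,0,0],[0,0,0],[0,0,0]], "gripper": [1,1,1,1,1,1,1,1,1,1]}}

```text
time: 32.45
tool_pos: [0.5378, 0.1041, 0.1744]
tool_rot: [-2.531, 0.0, 0.208]
contact_force: [0.1, 0.3, 0.8]
opening: 0.0005
```

```bash
python3 pos.py; python3 lid.py
```

```text
32.45 [0.5378 0.1041 0.1744] [-2.5307  0.      0.208 ] [0.1035 0.3287 0.7943]
TCP in case 0.10934230919264376 -0.0003291275492833187 0.17437700217262475
lid [1.5  1.55 1.45] [52.7753 57.9436 64.418 ]
```

{"op": "carry_out", "data": {"translation": [[0,-0.0041,0.0028],[0,-0.0041,0.0028],[0,0,0],[0,0,0],[0,0,0]], "turn": [[0,0,0],[0,0,0],[0,0,0],[0,0,0],[0,0,0]], "gripper": [1,1,1,1,1]}}

```text
time: 33.0
tool_pos: [0.5358, 0.1135, 0.1745]
tool_rot: [-2.531, 0.0, 0.208]
contact_force: [0.2, -0.5, 0.0]
opening: 0.0005
```

```bash
sed -i 's/\[140:255,255:345\]/[110:225,255:345]/' look2.py; python3 look2.py lid2;  python3 lid.py
```

```text
33.1 [0.5359 0.1134 0.1745] [-2.5307  0.      0.2078] [-0.4217  1.1771 -0.4233]
TCP in case 0.11889912669869557 -0.00034995098556164436 0.17451785914573012
lid [1.6  1.65 1.55] [76.9315 83.7633 93.876 ]
```

View pics/lid2.png

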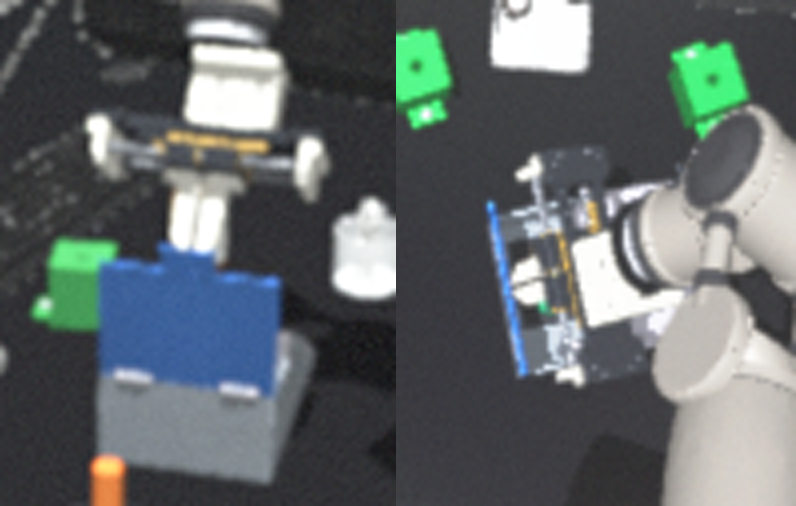

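{"op": "carry_out", "data": {"translation": [[0,-0.0041,0.0028],[0,-0.0041,0.0028],[0,-0.0041,0.0028],[0,-0.0041,0.0028],[0,-0.0041,0.0028],[0,0,0],[0,0,0],[0,0,0]], "turn": [[0,0,0],[0,0,0],[0,0,0],[0,0,0],[0,0,0],[0,0,0],[0,0,0],[0,0,0]], "gripper": [1,1,1,1,1,1,1,1]}}

```text
time: 33.95
tool_pos: [0.5308, 0.1377, 0.1748]
tool_rot: [-2.531, -0.0, 0.208]
contact_force: [0.2, 0.0, 0.7]
opening: 0.0004
```

```bash
python3 lid.py;python3 pos.py
```

```text
lid [1.8  1.75 1.85] [128.2552 146.986  152.4356]
34.0 [0.5308 0.1377 0.1748] [-2.5308 -0.0001  0.2078] [ 0.2439 -0.7066  0.4651]
TCP in case 0.1436890812048628 -0.00037449967633118586 0.17482592874873945
```

Lid at ~1.8. Back off along the tool axis, then check and hand in.

{"op": "carry_out", "data": {"translation": [[0,0.01,-0.01],[0,0.02,-0.02],[0,0.02,-0.03],[0,0.02,-0.03],[0,0.02,-0.03],[0,0,-0.03],[0,0,0],[0,0,0],[0,0,0],[0,0,0]], "turn": [[0,0,0],[0,0,0],[0,0,0],[0,0,0],[0,0,0],[0,0,0],[0,0,0],[0,0,0],[0,0,0],[0,0,0]], "gripper": [1,1,1,1,1,1,1,1,1,1]}}

```text
time: 35.0
tool_pos: [0.5632, -0.0177, 0.2454]
tool_rot: [-2.53, 0.001, 0.209]
contact_force: [0.0, 0.4, -0.1]
opening: 0.0006
```

```bash
sed -i 's/\[110:225,255:345\]/[130:245,255:345]/;s/\[150:265,280:380\]/[150:265,245:345]/' look2.py; python3 look2.py fin;  python3 lid.py
```

```text
35.1 [ 0.5633 -0.0177  0.2456] [-2.53   0.001  0.209] [-0.3621  0.3336 -0.6514]
TCP in case -0.015092284334384923 -0.0002387772486652914 0.24562404571775745
lid [1.8  1.75 1.85] [128.1291 142.2296 158.143 ]
```

View pics/fin.png

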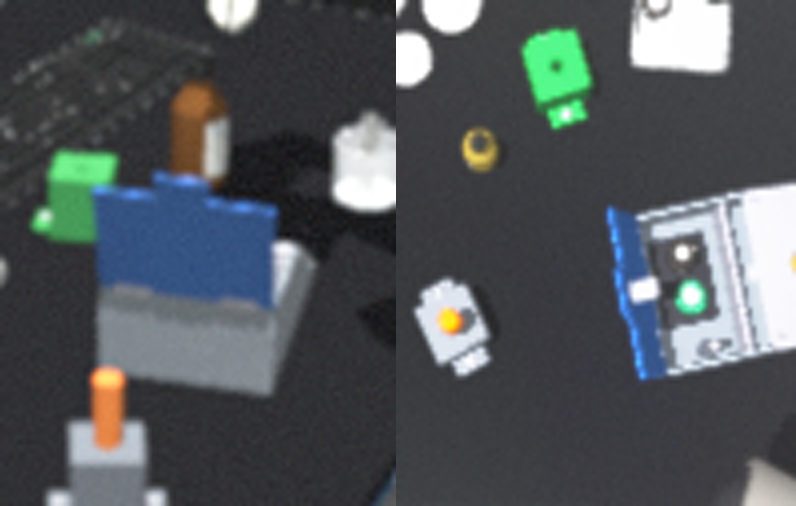

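The lid rests wide open (blue leaf at top-crop column ~635). The pin stands in its stand at (450, 320), the bottles and jar are in place, and the arm is clear.

```bash
python3 -c "
from cell import robot
print(robot.hand_in())"
```

```text
the job is handed in; nothing more can be done
None
```

The job is done and handed in at about 35 s of the 59 s. `hand_in` gave no verdict.

**What I did**
- I took the pin from the grey stand and pushed it in along the hole's axis to an estimated 33 mm below the mouth, at about 13 N. The lid popped up to about 0.4 rad.
- I put the pin back in the stand and swung the lid over with the closed fingertips.

**Last checks**
- **Lid:** the side-camera fit read about 1.8 rad before and after I backed the arm off. The final picture shows it lying open, at or near its stop at 1.85.
- **Pin:** in both views it stands upright in the stand with the handle's foot on top. I released it within 1 mm of the grasp pose.
- **Jar and bottles:** by eye they look unmoved; I did not measure them again.
- **Arm:** clear of everything, with contact force near zero.

**Disagreements and what I could not check**
- The top and side cameras disagreed by about 4 mm in y. I settled on a middle value, and the pin went into the hole first time.
- The first lid swing failed: the fingers ended up above the lid, which was still at 0.4 rad. I did not find out why. A second try with the fingers reaching further under the tab worked.
- The latch angle was never measured. That it passed 0.25 rad while the lid was still down, and sprang back afterwards, is inferred from the lid being released and the pin withdrawn.

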